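Lift a canister out of a deep cooler well with a T-key

TASK

Take the orange-handled T-key from its stand and use it to lift the red-lidded canister out of the deep cooler well: feel gently for the lid's slot with the T, let it drop in fully, turn the key about a quarter turn and lift. Set the canister gently down, flat, in the green tray and let go, leaving the key standing upright in the lid. Never press hard with the key (keep under 20 N), touch the canister only with the key, and leave the blue canister and everything else on the bench as they are.

Things in the scene. Friction and masses are not known exactly. Their poses are not given: they have to be found in the camera images.
- key: T-key, 138 mm tall, about 0.12 kg, standing upright in its stand at the start. Origin: centre of the underside of the steel T-bar at its foot, z up along the shaft. T-bar 26 mm along the key's x, 6 mm along y, 6 mm high (z 0 to 6). Shaft 8 mm diameter. A steel collar, 32 mm diameter, lies at z 16 to 20.
- key_grip (a point): on the key's axis 120 mm above its origin, the place to grip: the orange square handle, 22 x 22 mm, sides along the key's x and y, from z 92 to 138 mm of the key
- stand: fixed grey block 70 x 60 x 45 mm, origin at the centre of its underside. The key's collar rests on its top and the T hangs in a 34 (along x) x 14 mm pocket 22 mm deep; pull the key straight up, by at least 25 mm, to free it.
- cooler: fixed grey bench cooler 120 (x) x 210 (y) x 135 mm high, origin at the centre of its underside. Two square wells, 48 x 48 mm, open at the top (rim at z 135), centred at y +48 and -48 mm, with one canister in each.
- well_floor (a point): centre of the floor pad of the cooler's +y well as unloaded, 20 mm above the bench. The pad of each well is sprung: preload 3.5 N, which just carries the canister, then about 0.7 N per mm; it gives 10 mm and then is solid.
- red_canister: square aluminium canister 44 x 44 x 48 mm, about 0.15 to 0.3 kg, with a red slotted lid, standing in either well. Origin at the centre of its underside, z up. The key's origin is at z 48 when its T stands on the lid, at z 32 when fully in (collar on the lid), and at z 38 when the T, turned across the slot, catches the lid from below.
- slot (a point): centre of the red lid's top. Lid plate round, 41 mm, 4 mm thick, one centred slot 31 x 10 mm right through. The slot's direction is NOT measured: anywhere within 1.1 rad of the canister's x axis, either way (the plate is held by 0.12 N m). The T, lightly pressed and turned, drops in within about 0.1 rad of it: the sprung floor lifts the canister and the force falls.
- chamber (a point): floor of the space under the red lid, 28 mm above the canister's underside: 38 x 38 mm wide, 16 mm high, in which the T turns freely to either side
- blue_canister: the same canister with a blue lid, in the other well; must stay there.
- green_tray: fixed green open tray 80 x 80 x 26 mm, walls 4 mm, floor 4 mm thick (canister stands at 4 mm above the origin), origin at the centre of its underside. The canister fits inside at any yaw.
- yellow_tray: the same tray in yellow, not wanted; fixed. The two trays may change places.
- tube_rack: green tube rack with blue-capped tubes, 75 x 130 x 83 mm, loose, bystander; origin under its centre
- wash_bottle: white plastic bottle, 60 mm diameter, 150 mm tall, loose, bystander; origin under its centre
- beaker: glass beaker, 80 mm diameter, 100 mm tall, loose, bystander; origin under its centre
- tip_box: yellow box 85 x 120 x 60 mm, loose, bystander; origin under its centre
- media_bottle: amber jar, 70 mm diameter, 140 mm tall, loose, bystander; origin under its centre
- marker: marker pen 125 x 13 x 12 mm lying on the bench, loose, bystander; origin under its centre
There are look-alikes about, which are no part of the job. There is more than one size of the green_tray; the one meant has the size given above.

How it is judged (in metres and radians):
On the way, in this order (a step that is already met when the one before it is completed fails the run):
1. the key has been lifted out of its stand (height (world z) of key above 0.06 m and horizontal distance between key and stand above 0.03 m), for 0.1 s.
2. the T of the key is through the lid's slot while the red canister is still in its well (z of key in the frame of red_canister between 0.024 and 0.0415 m and horizontal distance between key and red_canister below 0.014 m and height (world z) of red_canister below 0.03 m), for 0.1 s.
3. the red canister hangs on the key, wholly above the cooler (z of key in the frame of red_canister between 0.024 and 0.0415 m and horizontal distance between key and red_canister below 0.014 m and height (world z) of red_canister above 0.136 m), for 0.1 s.
At the end, for the whole second after the job is handed in: The red canister stands flat in the green tray (underside within 3 mm of the tray floor, centre within 25 mm of the tray's, tilt under 0.1 rad), at rest, with the key's T still under its lid and the key upright within 0.2 rad, at rest and let go (z of key in the frame of red_canister between 0.024 and 0.0415 m and horizontal distance between key and red_canister below 0.014 m and z of red_canister in the frame of green_tray between 0.001 and 0.007 m and horizontal distance between red_canister and green_tray below 0.025 m and angle between red_canister's own z axis and vertical below 0.1 rad and angle between key's own z axis and vertical below 0.2 rad and linear speed of each of red_canister, key below 0.02 m/s); the robot touches nothing.
It fails at once if the key presses or pulls on a canister with more than 20 N (contact force between key and red_canister above 20 N or contact force between key and blue_canister above 20 N).
It fails at once if the canister is set down hard: more than 20 N on the tray (contact force between red_canister and green_tray above 20 N).
It fails at once if the fingers touch the red canister (contact force between the fingers and red_canister above 0.5 N).
It fails at once if the blue canister is moved by more than 15 mm (distance of blue_canister from where it was at the start of the episode above 0.015 m).
It fails at once if a bystander is moved by more than 30 mm (distance of any of tube_rack, wash_bottle, beaker, tip_box, media_bottle, marker from where it was at the start of the episode above 0.03 m).
It also fails if it takes over 69 s, if anything falls off the work surface, if the arm or the gripper's body presses on something with over 40 N, if the wrist force passes 120 N, or if a joint passes its speed limit or range.

ROBOT

A 6-joint arm with a two-finger parallel gripper is mounted at the origin on the work surface. World frame = base frame: x ahead of the robot, y to its left, z up, the work surface at z = 0. Lengths are in m, angles in degrees, forces in N, time in s.
With the tool pointing down it reaches from about 0.275 to 0.975 m from the base axis. Payload 8.4 kg.
Tool frame: the origin (TCP) lies at the very end of the fingers, on their centre line; the grasp point (between the pads) lies 19 mm behind it; y points along the fingers, z is the direction in which the jaws open and shut, and the axes are right-handed (so a half turn about y gives the same grasp; the last joint's range is limited). The gripper opens to 92 mm and grips with 3 to 60 N. Pads are 20 mm wide; open, the fingers measure 128 mm over their backs; the gripper's body (75 mm by 189 mm) begins 69 mm behind the grasp point.
Start: joints at [-70.382, 20.225, 93.587, -0, 66.188, -0.138], TCP at [0.211, -0.588, 0.215] pointing down, gripper open.
Joint ranges: [-150.9, 150.9], [-52.94, 120.26], [3.33, 152.33], [-74.26, 254.26], [0, 154.13], [-172.89, 172.89]. Speed limits (degrees/s): [127.2, 127.2, 159.86, 180, 180, 180].

INTERFACE

Orientations are given as [roll, pitch, yaw] about the fixed x, y, z axes, in that order (R = Rz(yaw) Ry(pitch) Rx(roll)).
In Python, from plant import env gives the robot as it stands. The module is installed in compiled form; this text tells all that it offers.
- The arm moves only by the tool step_arm, never from a script. Its argument "moves" is one flat list of numbers, 7 for each row, row after row: the shift along the tool's x, y, z in mm, then the turn, a rotation vector about the tool's x, y, z in degrees, then the finger opening in mm, from 0 to 91.9. A call has 1 to 12 rows; each row is the pose to reach, as a shift and turn from the pose measured when the call began, along the tool's axes at that moment; what a row does not reach only later rows make up. A row lasts 1/10 s, in which the tool goes at most 50 mm and 8.59 degrees, less where a joint would pass 70% of its speed; a pose out of reach is approached as far as the arm can. A call with a gripper value outside its range is refused whole. The fingers move at their own pace and stop on an object; the grip force is fixed at half the most. Time passes only in rows, so rows that repeat a pose let the fingers close. It gives the time, the measured TCP pose, the force and the opening at its end, in the units of the state.
- env.observe(): the state, without advancing time (a new reading comes with each control period).
- env.get_image(name): name is "scene" or "top" or "wrist"; returns (picture, depth): 480x640x3 uint8, red, green, blue; 480x640 float32, m along the optical axis (not along the pixel's ray), 0 where there is no reading.
- env.get_calibration(name): a dict with "mtx" (3x3 intrinsics, pixels), "cam_to_world" (4x4, takes a point from camera to world coordinates). Camera axes: x right, y down, z forward; pixel columns grow to the right and rows downward; lengths in m; the calibration is good to about 2 mm. A picture is of the moment at which its call begins: read the wrist's pose just before it. get_calibration takes no time and is no camera call; for the wrist camera it gives the pose at the moment of the call.
- env.sign_off(): hands the job in, once; it reports no verdict.
The state is a dict: "clock": time; "joints": joint angles; "joint_vel": joint speeds; "effort": joint torques, N m; "eef_pos": TCP position; "eef_rot": TCP orientation; "contact_force": force on the tool from outside, world axes, zero at the start; "ft_torque": the same for the moment, N m; "opening": finger opening in m.
Only numpy, scipy, OpenCV 4.12 (cv2) and the standard library are available. Lean on these libraries where they do the work, as an engineer would, in place of code of your own. Each camera call takes 0.05 s, during which the arm holds its last target. There are 200 camera calls.

## Working session

There is one attempt and no reset: what is moved stays moved. The work goes in short steps, Python scripts to look and compute and a tool call to move; the robot and the scene stay as the last step left them, time stands still between calls to the robot, and variables do not carry over. Pictures are saved under pics/ and viewed, about 8 in all and at most 12, crops included, and the job is handed in when it is done.

Besides the shell and the picture viewer there is one more tool, called after ">>>" as name(argument=value, ...), one argument or row to a line, values as JSON. step_arm: Moves the arm, as the interface text tells. Its arguments: {"type":"object","properties":{"moves":{"type":"array"}},"required":["moves"]}

```bash
mkdir -p pics
cat > h.py <<'E'
import numpy as np, cv2
from plant import env
def grab(n):
    K=env.get_calibration(n); im,d=env.get_image(n)
    return im,d,np.array(K["mtx"]),np.array(K["cam_to_world"])
def cloud(d,M,T):
    v,u=np.mgrid[:d.shape[0],:d.shape[1]]
    p=np.stack([(u-M[0,2])/M[0,0]*d,(v-M[1,2])/M[1,1]*d,d],-1)
    w=p@T[:3,:3].T+T[:3,3]; w[d==0]=np.nan
    return w
E
python3 - <<'E'
from h import *
s=env.observe();print(s)
for n in("top","scene"):
    im,d,M,T=grab(n); np.savez(n+".npz",im=im,d=d,M=M,T=T)
    cv2.imwrite(f"pics/{n}0.png",im[:,:,::-1]); print(n,M.tolist(),T.round(3).tolist())
E
```

```text
{'clock': 0.0, 'joints': array([-7.03809153e+01,  2.02617862e+01,  9.36278434e+01, -2.60582026e-03,
        6.61895194e+01, -1.38938259e-01]), 'joint_vel': array([ 0.05157458, -0.00095871,  0.05346086, -0.02441214, -0.05915309,
       -0.01562458]), 'effort': array([ 1.12124937e-03, -5.93849874e+01, -3.34218085e+01,  6.99891569e-02,
        2.34592828e-02, -1.34769462e-04]), 'eef_pos': array([ 0.21108534, -0.58774939,  0.21388055]), 'eef_rot': array([-9.00791545e+01, -2.19063506e-03, -1.60240922e+02]), 'contact_force': array([-0.72414692,  0.1373529 ,  1.09908131]), 'ft_torque': array([-0.04064911,  0.02133501, -0.01072673]), 'opening': 0.09209874310000024}
top [[589.9012376133094, 0.0, 321.3518167993261], [0.0, 589.9012376133094, 234.61713226382074], [0.0, 0.0, 1.0]] [[0.011, -0.995, 0.101, 0.384], [-1.0, -0.008, 0.025, -0.008], [-0.024, -0.102, -0.995, 1.379], [0.0, 0.0, 0.0, 1.0]]
scene [[538.7616775959544, 0.0, 320.53319332427355], [0.0, 538.7616775959544, 236.04893783585598], [0.0, 0.0, 1.0]] [[-0.495, 0.688, -0.531, 1.114], [0.869, 0.387, -0.308, 0.352], [-0.006, -0.614, -0.789, 1.006], [0.0, 0.0, 0.0, 1.0]]
```

View pics/top0.png

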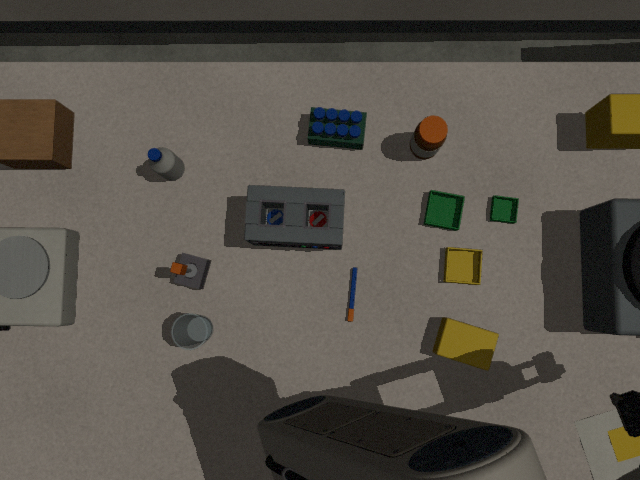

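View pics/scene0.png

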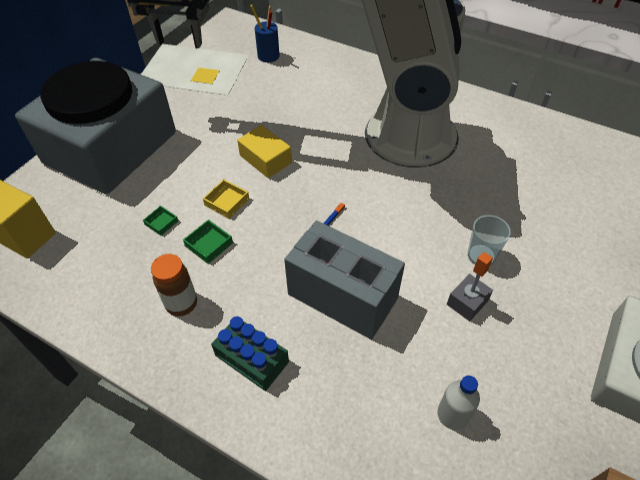

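Top view: the key handle is at (179,268), the stand at (190,271), the red lid at (318,218) in the right-hand well, the blue lid at (273,216), the big green tray at (444,210) and the small decoy at (503,209). The scene view agrees.

Run:
```python
from h import *
def rect(p):
    p=p[:,:2].astype(np.float32); r=cv2.minAreaRect(p); return np.round(r[0],4),np.round(r[1],4),round(r[2],1)
for n in("top","scene"):
    z=np.load(n+".npz"); im=z["im"]; W=cloud(z["d"],z["M"],z["T"]); hsv=cv2.cvtColor(im,cv2.COLOR_RGB2HSV)
    H,S,V=[hsv[...,i].astype(int) for i in range(3)]
    print("==",n)
    reg={"top":{"key":(150,240,215,295),"lid":(300,200,335,232),"blue":(255,200,295,232),"tray":(420,185,470,235),"small":(488,190,522,228),"yel":(440,243,490,290)},
         "scene":{"key":(465,245,500,285),"tray":(178,215,238,265)}}[n]
    for k,(a,b,c,d) in reg.items():
        m=np.zeros(H.shape,bool); m[b:d,a:c]=1
        if k=="key": m&=((H<15)&(S>150)&(V>80))
        if k=="lid": m&=((H<8)|(H>172))&(S>120)
        if k=="blue": m&=(H>100)&(H<130)&(S>100)
        if k in("tray","small"): m&=(H>45)&(H<85)&(S>100)
        if k=="yel": m&=(H>18)&(H<35)&(S>120)
        P=W[m]; P=P[~np.isnan(P[:,0])]
        print(k,len(P),"med",np.median(P,0).round(4),"zmin/max",np.percentile(P[:,2],[2,98]).round(4))
        if k=="key": t=P[P[:,2]>P[:,2].max()-.008]; print(" top",len(t),t.mean(0).round(4),rect(t))
        if k in("tray","small","yel"): print(" rect all",rect(P)," rim",rect(P[P[:,2]>.018]))
    # cooler top
    P=W[...].reshape(-1,3); P=P[~np.isnan(P[:,0])]
    c=P[(abs(P[:,2]-.135)<.006)&(P[:,0]>.3)&(P[:,0]<.56)&(abs(P[:,1])<.25)]
    c=c[:]; print("cooler",len(c),np.median(c,0).round(4),rect(c))
    q=P[(abs(P[:,2]-.045)<.005)&(P[:,0]>.2)&(P[:,0]<.45)&(P[:,1]>.2)&(P[:,1]<.36)]
    print("stand",len(q),rect(q) if len(q) else "")
```

```text
== top
key 105 med [0.4361 0.3225 0.1659] zmin/max [0.1602 0.1703]
 top 77 [0.4363 0.3223 0.1668] (array([0.4365, 0.3221]), array([0.0202, 0.0206]), 79.3)
lid 156 med [0.5534 0.0346 0.0661] zmin/max [0.0457 0.0731]
blue 147 med [0.5566 0.1301 0.0662] zmin/max [0.0555 0.0727]
tray 1239 med [ 0.5847 -0.2593  0.0042] zmin/max [-0.003   0.0275]
 rect all (array([ 0.583 , -0.2581]), array([0.0805, 0.0801]), 79.9)  rim (array([ 0.5832, -0.258 ]), array([0.0798, 0.0802]), 79.6)
small 650 med [ 0.5882 -0.3994  0.0031] zmin/max [-0.0032  0.021 ]
 rect all (array([ 0.5865, -0.3971]), array([0.0576, 0.0582]), 84.1)  rim (array([ 0.5869, -0.3967]), array([0.0561, 0.0564]), 82.4)
yel 1301 med [ 0.4543 -0.3014  0.0041] zmin/max [-0.0026  0.0277]
 rect all (array([ 0.4542, -0.2995]), array([0.081 , 0.0805]), 85.4)  rim (array([ 0.4546, -0.2996]), array([0.081 , 0.0798]), 85.4)
cooler 2322 [0.5206 0.0795 0.1339] (array([0.5255, 0.0826]), array([0.0689, 0.2108]), 0.0)
stand 472 (array([0.3597, 0.3146]), array([0.1789, 0.0722]), 7.1)
== scene
key 254 med [0.448  0.3222 0.1581] zmin/max [0.1227 0.1671]
 top 119 [0.4411 0.3234 0.1648] (array([0.4394, 0.3233]), array([0.0224, 0.0247]), 81.6)
tray 1192 med [ 0.5837 -0.2606  0.0059] zmin/max [-0.0009  0.0265]
 rect all (array([ 0.5869, -0.2574]), array([0.0844, 0.0816]), 79.2)  rim (array([ 0.5873, -0.2569]), array([0.0835, 0.0816]), 78.5)
cooler 2113 [0.5248 0.0849 0.1332] (array([0.5267, 0.0826]), array([0.2119, 0.0666]), 89.9)
stand 591 (array([0.3605, 0.318 ]), array([0.182 , 0.0731]), 5.2)
```

```bash
cat >> h.py <<'E'
from scipy.spatial.transform import Rotation as Ro
def go(p,yaw):
    s=env.observe(); R=Ro.from_euler("xyz",s["eef_rot"],degrees=True); G=Ro.from_euler("xyz",[-90,0,yaw],degrees=True)
    d=R.inv().apply(np.array(p)-s["eef_pos"])*1000; r=(R.inv()*G).as_rotvec(degrees=True)
    print("move",d.round(1),r.round(2),"clk",round(s["clock"],2),"pos",s["eef_pos"].round(4),"rot",s["eef_rot"].round(2),"F",s["contact_force"].round(2),"J",s["joints"].round(1))
E
python3 - <<'E'
from h import *
s=env.observe(); R=Ro.from_euler("xyz",s["eef_rot"],degrees=True).as_matrix()
T=np.array(env.get_calibration("wrist")["cam_to_world"])
print("cam in tool",(R.T@(T[:3,3]-s["eef_pos"])).round(4),(R.T@T[:3,:3]).round(3).tolist())
z=np.load("top.npz"); P=cloud(z["d"],z["M"],z["T"]).reshape(-1,3)
z=np.load("scene.npz"); P2=cloud(z["d"],z["M"],z["T"]).reshape(-1,3)
for Q in(P,P2):
    c=Q[(Q[:,2]>.12)&(Q[:,2]<.145)&(Q[:,0]>.4)&(Q[:,0]<.65)&(abs(Q[:,1]-.085)<.13)]; print(cv2.minAreaRect(c[:,:2].astype(np.float32)))
    q=Q[(abs(Q[:,2]-.045)<.004)&(np.hypot(Q[:,0]-.438,Q[:,1]-.323)<.06)]; print("stand",len(q),cv2.minAreaRect(q[:,:2].astype(np.float32)))
go([0.48,0.03,0.40],-90)
E
```

```text
cam in tool [-0.0782 -0.169  -0.    ] [[-0.0, 0.961, 0.275], [-0.001, -0.275, 0.961], [1.0, 0.0, 0.001]]
((0.5548020601272583, 0.08127214014530182), (0.21010811626911163, 0.12104673683643341), 87.5746841430664)
stand 564 ((0.43635183572769165, 0.32216548919677734), (0.06064149737358093, 0.07001819461584091), 75.62283325195312)
((0.5577507019042969, 0.08145125210285187), (0.21268287301063538, 0.1229209378361702), 87.81808471679688)
stand 695 ((0.4397366940975189, 0.3235449194908142), (0.060941942036151886, 0.07284385710954666), 75.46839141845703)
move [-461.9 -185.5 -490.8] [ 6.000e-02 -7.024e+01 -4.000e-02] clk 0.1 pos [ 0.2111 -0.5878  0.2139] rot [ -90.07   -0.   -160.24] F [ 0.08  0.29 -0.36] J [-70.4  20.3  93.6  -0.   66.2  -0.1]
```

```bash
python3 -c "
from h import *
go([0.554,-0.03,0.27],-90)"
```

```text
move [-511.3  -55.6 -409.1] [ 6.000e-02 -7.024e+01 -4.000e-02] clk 0.1 pos [ 0.2111 -0.5878  0.2139] rot [ -90.07   -0.   -160.24] F [ 0.08  0.29 -0.36] J [-70.4  20.3  93.6  -0.   66.2  -0.1]
```

>>> step_arm(
  moves=[-511,-56,-409,0,-70.2,0,91,-511,-56,-409,0,-70.2,0,91,-511,-56,-409,0,-70.2,0,91,-511,-56,-409,0,-70.2,0,91,-511,-56,-409,0,-70.2,0,91,-511,-56,-409,0,-70.2,0,91,-511,-56,-409,0,-70.2,0,91,-511,-56,-409,0,-70.2,0,91,-511,-56,-409,0,-70.2,0,91,-511,-56,-409,0,-70.2,0,91,-511,-56,-409,0,-70.2,0,91,-511,-56,-409,0,-70.2,0,91],
)

```text
clock: 1.3
eef_pos: [0.5246, -0.0767, 0.2657]
eef_rot: [-90.0, 0.1, -90.0]
contact_force: [0.7, -1.4, -0.3]
opening: 0.0911
```

```bash
python3 -c "
from h import *
go([0.554,-0.03,0.27],-90)"
```

```text
move [-46.7  -4.3  29.4] [ 0.03 -0.03 -0.06] clk 1.3 pos [ 0.5246 -0.0767  0.2657] rot [-9.003e+01  6.000e-02 -9.003e+01] F [ 0.7  -1.38 -0.28] J [-8.500e+00  9.000e+00  1.018e+02  1.000e-01  6.930e+01 -8.500e+00]
```

>>> step_arm(
  moves=[-47,-4,29,0,0,0,91,-47,-4,29,0,0,0,91,-47,-4,29,0,0,0,91,-47,-4,29,0,0,0,91],
)

```text
clock: 1.7
eef_pos: [0.5527, -0.0305, 0.2692]
eef_rot: [-90.1, 0.0, -90.0]
contact_force: [-0.4, -0.0, -0.6]
opening: 0.0908
```

Run:
```python
from h import *
im,d,M,T=grab("wrist"); np.savez("w1.npz",im=im,d=d,M=M,T=T)
W=cloud(d,M,T); hsv=cv2.cvtColor(im,cv2.COLOR_RGB2HSV); H,S,V=[hsv[...,i].astype(int) for i in range(3)]
m=((H<8)|(H>172))&(S>120)&(V>50)
P=W[m]; ok=(P[:,2]>.05)&(P[:,2]<.08)&(np.hypot(P[:,0]-.554,P[:,1]-.034)<.03); v,u=np.nonzero(m); v,u=v[ok],u[ok]
print(ok.sum(),P[ok].mean(0).round(4),np.percentile(P[ok],[2,98],axis=0).round(4).tolist(),u.min(),u.max(),v.min(),v.max())
Q=W.reshape(-1,3); q=Q[(abs(Q[:,2]-.135)<.004)&(Q[:,0]>.45)&(Q[:,0]<.66)&(abs(Q[:,1]-.08)<.2)]
print("rim",len(q),cv2.minAreaRect(q[:,:2].astype(np.float32)),q.min(0),q.max(0))
cy,cx=int((v.min()+v.max())/2),int((u.min()+u.max())/2)
c=im[max(0,cy-90):cy+90,max(0,cx-120):cx+120,::-1]; cv2.imwrite("pics/w1.png",np.hstack([cv2.resize(c,None,fx=3,fy=3)]))
print("cam",T[:3,3].round(3),"crop origin",max(0,cx-120),max(0,cy-90),M[0,0])
go([.5,0,.3],-90)
```

```text
944 [0.5539 0.0346 0.0669] [[0.5367, 0.017, 0.0654], [0.571, 0.052, 0.0685]] 303 345 120 164
rim 29229 ((0.5549229979515076, 0.05470191687345505), (0.1559222787618637, 0.11988133192062378), 87.6378173828125) [ 0.49197824 -0.02487937  0.13100186] [0.61782944 0.1307082  0.13730548]
cam [0.553 0.047 0.438] crop origin 204 52 400.2067955703217
move [-30.9 -30.5 -52.8] [ 0.09 -0.09 -0.04] clk 1.75 pos [ 0.5527 -0.0309  0.2693] rot [-9.009e+01  4.000e-02 -9.009e+01] F [ 0.25  0.34 -0.4 ] J [-3.4 11.1 98.8  0.  70.3 -3.3]
```

View pics/w1.png

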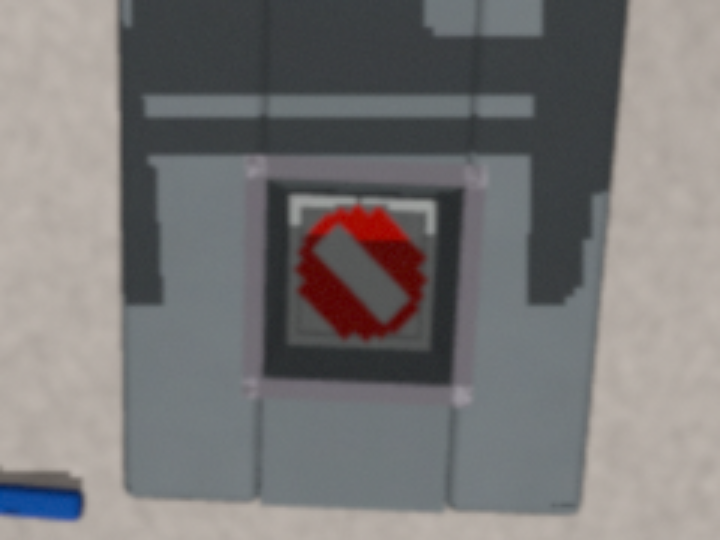

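The slot shows in the red lid as a grey bar from about (325,235) to (395,310) in the crop. I'll measure its direction.

Run:
```python
from h import *
z=np.load("w1.npz"); im,d,M,T=z["im"],z["d"],z["M"],z["T"]
hsv=cv2.cvtColor(im,cv2.COLOR_RGB2HSV); H,S,V=[hsv[...,i].astype(int) for i in range(3)]
red=((H<8)|(H>172))&(S>120)&(V>50)
v,u=np.mgrid[:480,:640]; r=np.stack([(u-M[0,2])/M[0,0],(v-M[1,2])/M[1,1],np.ones_like(u)],-1)@T[:3,:3].T
X=T[:3,3]+r*((.068-T[2,3])/r[...,2])[...,None]
roi=(u>295)&(u<352)&(v>112)&(v<172)
p=X[red&roi][:,:2]; c,_=cv2.minEnclosingCircle(p.astype(np.float32)); print("lid circle",c,_)
s=X[roi&~red&(np.hypot(X[...,0]-c[0],X[...,1]-c[1])<.0165)]; D=cloud(d,M,T)[roi&~red&(np.hypot(X[...,0]-c[0],X[...,1]-c[1])<.0165)]
w,E=np.linalg.eigh(np.cov(s[:,:2].T)); print(len(s),"slot c",s.mean(0).round(4),"ang",np.degrees(np.arctan2(E[1,1],E[0,1])),np.sqrt(w)*12**.5,"depth z",np.percentile(D[:,2],[5,50,95]).round(3))
g=roi&~red
print(cv2.minAreaRect(s[:,:2].astype(np.float32)))
go([0.4380+.0,0.3229,0.30],-14.4)
go([0.4380,0.3229,0.30],-104.4)
```

```text
lid circle (0.5539604425430298, 0.034182801842689514) 0.019775032997131348
452 slot c [0.5539 0.034  0.068 ] ang 134.91912207990373 [0.01146996 0.0308189 ] depth z [nan nan nan]
((0.5537022352218628, 0.034116022288799286), (0.011329550296068192, 0.03088613599538803), 45.673316955566406)
move [-353.7  -30.2 -115.2] [ 5.000e-02 -7.569e+01 -9.000e-02] clk 1.75 pos [ 0.5527 -0.0309  0.2693] rot [-9.009e+01  4.000e-02 -9.009e+01] F [ 0.25  0.34 -0.4 ] J [-3.4 11.1 98.8  0.  70.3 -3.3]
move [-353.7  -30.2 -115.2] [ 0.1  14.31 -0.02] clk 1.75 pos [ 0.5527 -0.0309  0.2693] rot [-9.009e+01  4.000e-02 -9.009e+01] F [ 0.25  0.34 -0.4 ] J [-3.4 11.1 98.8  0.  70.3 -3.3]
```

>>> step_arm(
  moves=[-354,-30,-115,0,-75.7,0,91,-354,-30,-115,0,-75.7,0,91,-354,-30,-115,0,-75.7,0,91,-354,-30,-115,0,-75.7,0,91,-354,-30,-115,0,-75.7,0,91,-354,-30,-115,0,-75.7,0,91,-354,-30,-115,0,-75.7,0,91,-354,-30,-115,0,-75.7,0,91,-354,-30,-115,0,-75.7,0,91,-354,-30,-115,0,-75.7,0,91,-354,-30,-115,0,-75.7,0,91,-354,-30,-115,0,-75.7,0,91],
)

```text
clock: 2.95
eef_pos: [0.4386, 0.322, 0.2997]
eef_rot: [-90.0, 0.1, -14.7]
contact_force: [-0.9, -0.7, -0.8]
opening: 0.0912
```

```bash
cat > keylook.py <<'E'
from h import *
im,d,M,T=grab("wrist"); W=cloud(d,M,T); hsv=cv2.cvtColor(im,cv2.COLOR_RGB2HSV); H,S,V=[hsv[...,i].astype(int) for i in range(3)]
m=(H<15)&(S>150)&(V>60); near=np.hypot(W[...,0]-.438,W[...,1]-.323)<.05
P=W[m&near]; t=P[P[:,2]>np.percentile(P[:,2],95)-.006]
print("handle",len(P),"top",t.mean(0).round(4),cv2.minAreaRect(t[:,:2].astype(np.float32)))
Q=W[(abs(W[...,2]-.045)<.004)&near]
print("stand",len(Q),cv2.minAreaRect(Q[:,:2].astype(np.float32)) if len(Q) else "")
cv2.imwrite("pics/w2.png",im[:,:,::-1])
go([0.438,0.323,0.30],-14.4)
E
python3 keylook.py
```

```text
handle 280 top [0.4318 0.3274 0.164 ] ((0.43704771995544434, 0.3239356279373169), (0.02048848569393158, 0.020943237468600273), 75.75286102294922)
stand 2743 ((0.4381406605243683, 0.32407230138778687), (0.05985233560204506, 0.06986510008573532), 75.32572174072266)
move [-0.8 -0.2  0.7] [-0.01 -0.21 -0.1 ] clk 3.0 pos [0.4386 0.3221 0.2998] rot [-89.99   0.1  -14.61] F [ 0.36 -0.38 -0.7 ] J [ 36.1   8.8  97.6   0.1  73.6 -39.3]
```

View pics/w2.png

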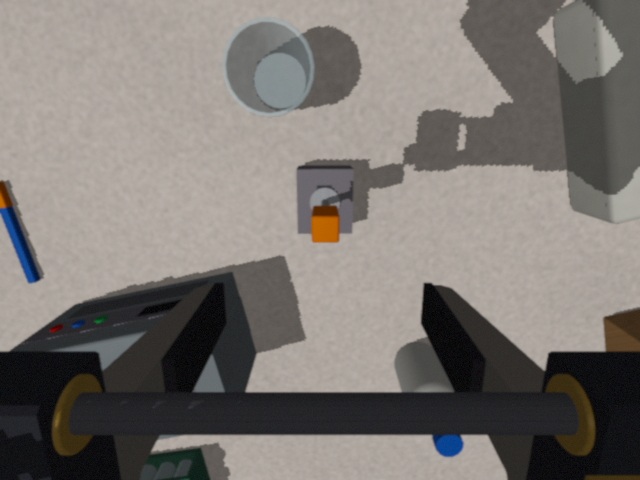

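Handle top at (325,225), square to the jaws and centred between the fingers. I'll descend and grip.

>>> step_arm(
  moves=[-1,45,1.2,0,0,0,60,-1,90,1.2,0,0,0,60,-1,130,1.2,0,0,0,60,-1,160,1.2,0,0,0,60,-1,169,1.2,0,0,0,60,-1,169,1.2,0,0,0,60,-1,169,1.2,0,0,0,60,-1,169,1.2,0,0,0,10,-1,169,1.2,0,0,0,10,-1,169,1.2,0,0,0,10,-1,169,1.2,0,0,0,10,-1,169,1.2,0,0,0,10],
)

```text
clock: 4.2
eef_pos: [0.4377, 0.3237, 0.131]
eef_rot: [-90.0, 0.1, -14.6]
contact_force: [1.0, 0.3, -0.0]
opening: 0.0221
```

>>> step_arm(
  moves=[0,0,0,0,0,0,10,0,0,0,0,0,0,10,0,0,0,0,0,0,10,0,0,0,0,0,0,10],
)

```text
clock: 4.6
eef_pos: [0.4377, 0.3237, 0.131]
eef_rot: [-90.0, 0.1, -14.6]
contact_force: [0.3, -0.2, -0.6]
opening: 0.0215
```

>>> step_arm(
  moves=[0,-10,0,0,0,0,10,0,-30,0,0,0,0,10,0,-60,0,0,0,0,10,0,-100,0,0,0,0,10,0,-140,0,0,0,0,10,0,-170,0,0,0,0,10,0,-170,0,0,0,0,10,0,-170,0,0,0,0,10],
)

```text
clock: 5.4
eef_pos: [0.4379, 0.3235, 0.3014]
eef_rot: [-89.9, 0.1, -14.6]
contact_force: [0.1, -0.0, -1.8]
opening: 0.0221
```

Run:
```python
from h import *
im,d,M,T=grab("wrist"); cv2.imwrite("pics/w3.png",im[:,:,::-1])
go([0.554,0.034,0.30],-45.1)
```

```text
move [ 1.857e+02 -1.000e-01 -2.504e+02] [ 0.07 30.49 -0.12] clk 5.45 pos [0.4374 0.3232 0.3002] rot [-90.03   0.13 -14.61] F [ 0.66 -0.01 -1.89] J [ 36.2   8.8  97.6   0.1  73.7 -39.2]
```

View pics/w3.png

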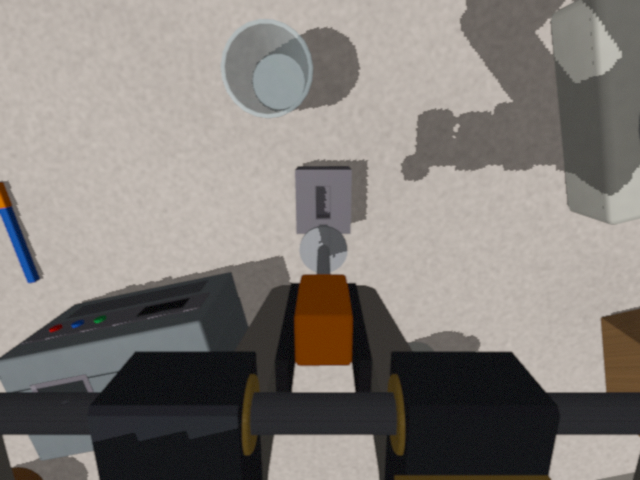

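>>> step_arm(
  moves=[186,0,-250,0,30.5,0,10,186,0,-250,0,30.5,0,10,186,0,-250,0,30.5,0,10,186,0,-250,0,30.5,0,10,186,0,-250,0,30.5,0,10,186,0,-250,0,30.5,0,10,186,0,-250,0,30.5,0,10,186,0,-250,0,30.5,0,10,186,0,-250,0,30.5,0,10,186,0,-250,0,30.5,0,10],
)

```text
clock: 6.45
eef_pos: [0.5536, 0.0358, 0.2994]
eef_rot: [-90.1, 0.2, -45.0]
contact_force: [-0.3, 0.7, -1.1]
opening: 0.0218
```

Run:
```python
from h import *
go([0.554,0.034,0.26],-45.1)
im,d,M,T=grab("wrist"); cv2.imwrite("pics/w4.png",im[:,:,::-1]); np.savez("w4.npz",im=im,d=d,M=M,T=T)
s=env.observe(); R=Ro.from_euler("xyz",s["eef_rot"],degrees=True)
def pr(p):
    c=T[:3,:3].T@(np.array(p)-T[:3,3]); q=M@c; return (q[:2]/q[2]).round(1)
for y in(.082,.102): print("axis pt",y,pr(s["eef_pos"]+R.apply([0,y,0])))
print("lid",pr([.554,.034,.068]),"slot ends",[pr([.554+a*.0155*np.cos(np.radians(-45.1)),.034+a*.0155*np.sin(np.radians(-45.1)),.068]) for a in(-1,1)],M[0,2],M[1,2])
cv2.imwrite("pics/w4c.png",cv2.resize(im[150:330,220:430,::-1],None,fx=3,fy=3))
```

```text
move [ 1.7 39.4 -0.9] [ 0.13  0.07 -0.16] clk 6.45 pos [0.5536 0.0358 0.2994] rot [-90.13   0.16 -45.03] F [-0.3   0.71 -1.05] J [  3.5   9.9  96.4   0.   73.9 -41.5]
axis pt 0.082 [322.8 250.6]
axis pt 0.102 [322.8 242.2]
lid [322.2 208.9] slot ends [array([322.2, 193.7]), array([322.2, 223.8])] 323.0860152610092 242.39763801540042
```

View pics/w4c.png

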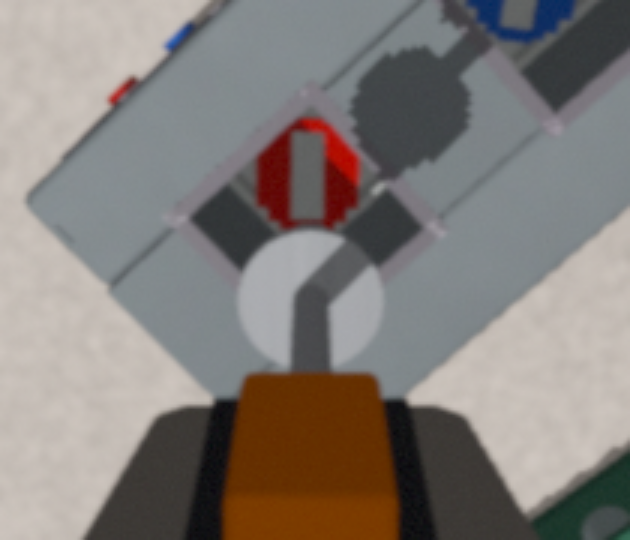

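Collar and slot both lie within about 1 px of prediction, and the slot runs parallel to the T. I'll lower to just above the lid.

>>> step_arm(
  moves=[2.2,20,-1.5,0,0,0,10,2.2,50,-1.5,0,0,0,10,2.2,80,-1.5,0,0,0,10,2.2,105,-1.5,0,0,0,10,2.2,119,-1.5,0,0,0,10,2.2,121,-1.5,0,0,0,10,2.2,121,-1.5,0,0,0,10,2.2,121,-1.5,0,0,0,10,2.2,121,-1.5,0,0,0,10],
)

```text
clock: 7.4
eef_pos: [0.5547, 0.0334, 0.1799]
eef_rot: [-90.0, 0.1, -45.0]
contact_force: [-0.2, 0.1, -1.3]
opening: 0.0217
```

Run:
```python
from h import *
go([0.5549,0.0345,0.170],-45.1)
```

```text
move [-0.6  9.9  0.9] [ 0.02  0.1  -0.06] clk 7.4 pos [0.5547 0.0334 0.1799] rot [-9.002e+01  6.000e-02 -4.500e+01] F [-0.19  0.12 -1.32] J [  3.3  16.2 104.1   0.   59.7 -41.7]
```

>>> step_arm(
  moves=[-0.3,3,-0.6,0,0,0,10,-0.3,6,-0.6,0,0,0,10,-0.3,8,-0.6,0,0,0,10,-0.3,10,-0.6,0,0,0,10,-0.3,11,-0.6,0,0,0,10,-0.3,12,-0.6,0,0,0,10,-0.3,13,-0.6,0,0,0,10,-0.3,13,-0.6,0,0,0,10],
)

```text
clock: 8.2
eef_pos: [0.554, 0.0332, 0.1667]
eef_rot: [-90.0, 0.1, -45.0]
contact_force: [-0.3, 0.7, -1.2]
opening: 0.0214
```

>>> step_arm(
  moves=[0,1,0,0,0,0,10,0,2,0,0,0,0,10,0,3,0,0,0,0,10,0,4,0,0,0,0,10,0,5,0,0,0,0,10,0,6,0,0,0,0,10,0,6,0,0,0,0,10],
)

```text
clock: 8.9
eef_pos: [0.5539, 0.0332, 0.1606]
eef_rot: [-90.0, 0.1, -45.0]
contact_force: [0.9, -0.4, -1.3]
opening: 0.0219
```

>>> step_arm(
  moves=[0,1,0,0,0,0,10,0,2,0,0,0,0,10,0,3,0,0,0,0,10,0,4,0,0,0,0,10,0,5,0,0,0,0,10,0,6,0,0,0,0,10,0,6,0,0,0,0,10],
)

```text
clock: 9.6
eef_pos: [0.5538, 0.0332, 0.1544]
eef_rot: [-90.0, 0.1, -45.0]
contact_force: [-0.3, -0.1, -1.3]
opening: 0.0219
```

>>> step_arm(
  moves=[0,1,0,0,0,0,10,0,1,0,0,0,0,10,0,2,0,0,0,0,10,0,2,0,0,0,0,10],
)

```text
clock: 10.0
eef_pos: [0.5539, 0.0332, 0.1525]
eef_rot: [-90.0, 0.1, -45.0]
contact_force: [0.2, -0.2, 1.6]
opening: 0.022
```

Collar contact is felt (+3 N at z 0.1525), so the T is fully in. I'll raise 2.5 mm and make the quarter turn.

>>> step_arm(
  moves=[0,-1.5,0,0,0,0,10,0,-2.5,0,0,0,0,10,0,-2.5,0,0,8,0,10,0,-2.5,0,0,16,0,10,0,-2.5,0,0,24,0,10,0,-2.5,0,0,32,0,10,0,-2.5,0,0,40,0,10,0,-2.5,0,0,48,0,10],
)

```text
clock: 10.8
eef_pos: [0.5537, 0.0332, 0.1549]
eef_rot: [-90.1, 0.0, -93.3]
contact_force: [0.1, -0.1, -2.4]
opening: 0.0221
```

>>> step_arm(
  moves=[0,0,0,0,8,0,10,0,0,0,0,16,0,10,0,0,0,0,24,0,10,0,0,0,0,32,0,10,0,0,0,0,40,0,10,0,0,0,0,41.7,0,10,0,0,0,0,41.7,0,10],
)

```text
clock: 11.5
eef_pos: [0.5536, 0.0332, 0.1549]
eef_rot: [-90.1, -0.1, -134.9]
contact_force: [-1.0, 0.1, -2.0]
opening: 0.0217
```

Run:
```python
from h import *
s=env.observe();print(s["ft_torque"].round(3)); go([0.554,0.034,0.33],-135)
```

```text
[-0.031 -0.04  -0.014]
move [  -0.7 -175.1   -0.6] [0.1  0.11 0.06] clk 11.5 pos [0.5536 0.0332 0.1549] rot [-9.0100e+01 -6.0000e-02 -1.3489e+02] F [-0.98  0.11 -2.  ] J [  3.3  17.9 105.4   0.   56.8  48.1]
```

>>> step_arm(
  moves=[0,-1,0,0,0,0,10,0,-2,0,0,0,0,10,0,-3,0,0,0,0,10,0,-4,0,0,0,0,10,0,-6,0,0,0,0,10,0,-8,0,0,0,0,10,0,-11,0,0,0,0,10,0,-14,0,0,0,0,10],
)

```text
clock: 12.3
eef_pos: [0.5535, 0.0332, 0.169]
eef_rot: [-90.1, -0.1, -134.9]
contact_force: [0.5, 0.0, -4.1]
opening: 0.0215
```

>>> step_arm(
  moves=[0,-6,0,0,0,0,10,0,-14,0,0,0,0,10,0,-26,0,0,0,0,10,0,-40,0,0,0,0,10,0,-55,0,0,0,0,10,0,-70,0,0,0,0,10,0,-85,0,0,0,0,10,0,-100,0,0,0,0,10,0,-115,0,0,0,0,10,0,-130,0,0,0,0,10,0,-142,0,0,0,0,10,0,-150,0,0,0,0,10],
)

```text
clock: 13.5
eef_pos: [0.5542, 0.0332, 0.3208]
eef_rot: [-90.0, -0.0, -134.9]
contact_force: [0.0, -0.4, -2.5]
opening: 0.0216
```

Run:
```python
from h import *
go([0.5835,-0.2579,0.32],-135)
im,d,M,T=grab("wrist"); cv2.imwrite("pics/w5.png",im[:,:,::-1])
```

```text
move [185.5   0.6 226.2] [0.04 0.11 0.  ] clk 13.5 pos [0.5542 0.0332 0.3208] rot [ -90.04   -0.   -134.89] F [ 0.05 -0.4  -2.49] J [ 3.2  9.  94.8  0.  76.2 48.1]
```

View pics/w5.png

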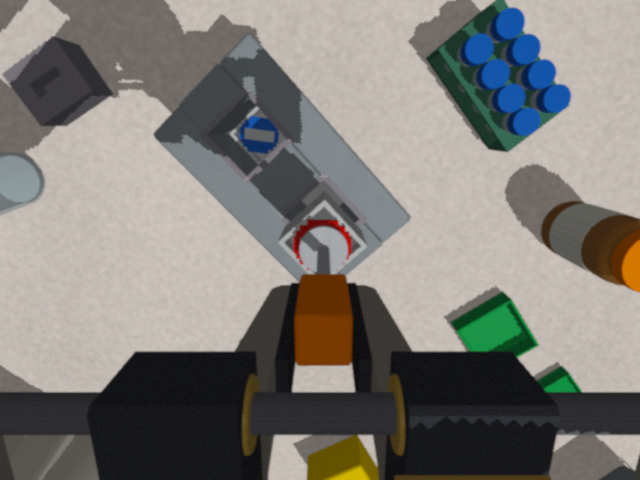

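The red canister hangs level on the key at (322,245), clear of the cooler. Blue is still in its well at (260,135). I'll carry smoothly to the tray.

>>> step_arm(
  moves=[2,0,2.4,0,0,0,10,6,0,7,0,0,0,10,13,0,16,0,0,0,10,22,0,27,0,0,0,10,33,0,40,0,0,0,10,45,0,55,0,0,0,10,58,0,71,0,0,0,10,71,0,87,0,0,0,10,84,0,102,0,0,0,10,96,0,117,0,0,0,10,107,0,130,0,0,0,10,117,0,143,0,0,0,10],
)

```text
clock: 14.75
eef_pos: [0.5731, -0.1524, 0.3211]
eef_rot: [-90.0, 0.0, -134.9]
contact_force: [0.0, 1.1, -3.7]
opening: 0.0217
```

Run:
```python
from h import *
go([0.585,-0.258,0.32],-135)
```

```text
move [66.4  1.1 83. ] [ 0.02  0.07 -0.03] clk 14.75 pos [ 0.5731 -0.1524  0.3211] rot [-9.0020e+01  3.0000e-02 -1.3493e+02] F [ 0.02  1.14 -3.69] J [-15.1  12.7  90.3   0.   77.1  29.9]
```

>>> step_arm(
  moves=[8,0,10,0,0,0,10,17,0,21,0,0,0,10,28,0,35,0,0,0,10,39,0,49,0,0,0,10,49,0,61,0,0,0,10,57,0,71,0,0,0,10,63,0,78,0,0,0,10,66,0,82,0,0,0,10,66.4,0,83,0,0,0,10,66.4,0,83,0,0,0,10],
)

```text
clock: 15.75
eef_pos: [0.585, -0.2578, 0.3211]
eef_rot: [-90.0, 0.0, -134.9]
contact_force: [-0.2, -0.1, -4.1]
opening: 0.0217
```

Run:
```python
from h import *
go([0.585,-0.258,0.16],-135)
im,d,M,T=grab("wrist"); cv2.imwrite("pics/w6.png",im[:,:,::-1])
W=cloud(d,M,T); hsv=cv2.cvtColor(im,cv2.COLOR_RGB2HSV); H,S,V=[hsv[...,i].astype(int) for i in range(3)]
v,u=np.mgrid[:480,:640]; r=np.stack([(u-M[0,2])/M[0,0],(v-M[1,2])/M[1,1],np.ones_like(u)],-1)@T[:3,:3].T
X=T[:3,3]+r*((.026-T[2,3])/r[...,2])[...,None]
m=(H>45)&(H<85)&(S>100)&(np.hypot(X[...,0]-.585,X[...,1]+.258)<.075)
P=X[m&(abs(W[...,2]-.026)<.004)]; print("tray rim",len(P),P.min(0),P.max(0),cv2.minAreaRect(P[:,:2].astype(np.float32)))
```

```text
move [  0.2 161.1   0.3] [ 0.04  0.08 -0.03] clk 15.75 pos [ 0.585  -0.2578  0.3211] rot [-9.0040e+01  3.0000e-02 -1.3492e+02] F [-0.19 -0.11 -4.15] J [-23.9  17.1  84.5   0.   78.4  21. ]
tray rim 546 [ 0.5477434 -0.3018404  0.026    ] [ 0.6305446  -0.21256948  0.026     ] ((0.5854271650314331, -0.25728049874305725), (0.07839822769165039, 0.07790866494178772), 79.51537322998047)
```

View pics/w6.png

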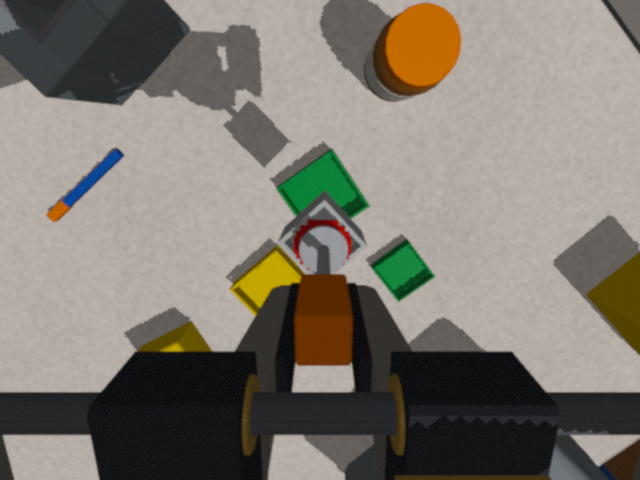

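The canister hangs at (322,245) over the big green tray, whose rim centre (0.5854, -0.2573) agrees with the earlier estimates. I'll descend.

>>> step_arm(
  moves=[0.2,6,0.3,0,0,0,10,0.2,18,0.3,0,0,0,10,0.2,35,0.3,0,0,0,10,0.2,55,0.3,0,0,0,10,0.2,75,0.3,0,0,0,10,0.2,95,0.3,0,0,0,10,0.2,115,0.3,0,0,0,10,0.2,133,0.3,0,0,0,10,0.2,148,0.3,0,0,0,10,0.2,158,0.3,0,0,0,10,0.2,164,0.3,0,0,0,10,0.2,167,0.3,0,0,0,10],
)

```text
clock: 17.0
eef_pos: [0.585, -0.2577, 0.1537]
eef_rot: [-90.0, 0.0, -134.9]
contact_force: [0.1, 0.9, -2.6]
opening: 0.0217
```

>>> step_arm(
  moves=[0,2,0,0,0,0,10,0,3,0,0,0,0,10,0,4,0,0,0,0,10,0,5,0,0,0,0,10,0,6,0,0,0,0,10,0,7,0,0,0,0,10,0,8,0,0,0,0,10,0,8,0,0,0,0,10],
)

```text
clock: 17.8
eef_pos: [0.5849, -0.2577, 0.1455]
eef_rot: [-90.1, 0.0, -134.9]
contact_force: [0.5, 0.5, -3.3]
opening: 0.0219
```

>>> step_arm(
  moves=[0,1,0,0,0,0,10,0,1.5,0,0,0,0,10,0,2,0,0,0,0,10,0,2.5,0,0,0,0,10,0,3,0,0,0,0,10,0,3.5,0,0,0,0,10,0,4,0,0,0,0,10,0,4,0,0,0,0,10],
)

```text
clock: 18.6
eef_pos: [0.5849, -0.2577, 0.1415]
eef_rot: [-90.1, 0.0, -134.9]
contact_force: [0.7, 0.0, -1.4]
opening: 0.0219
```

Landed (force back to the key's weight). I'll lower gently until the collar rests on the lid.

>>> step_arm(
  moves=[0,0.5,0,0,0,0,10,0,1,0,0,0,0,10,0,1.5,0,0,0,0,10,0,2,0,0,0,0,10,0,2.3,0,0,0,0,10,0,2.5,0,0,0,0,10],
)

```text
clock: 19.2
eef_pos: [0.5849, -0.2577, 0.1389]
eef_rot: [-90.1, 0.0, -134.9]
contact_force: [-0.8, -0.6, -2.1]
opening: 0.0216
```

>>> step_arm(
  moves=[0,0.4,0,0,0,0,10,0,0.7,0,0,0,0,10,0,0.9,0,0,0,0,10,0,0.9,0,0,0,0,10],
)

```text
clock: 19.6
eef_pos: [0.5849, -0.2577, 0.1381]
eef_rot: [-90.1, 0.0, -134.9]
contact_force: [-0.1, 1.1, -0.9]
opening: 0.0219
```

>>> step_arm(
  moves=[0,0,0,0,0,0,26,0,0,0,0,0,0,32,0,0,0,0,0,0,60,0,0,0,0,0,0,60,0,0,0,0,0,0,60],
)

```text
clock: 20.1
eef_pos: [0.585, -0.2577, 0.1381]
eef_rot: [-90.1, 0.0, -134.9]
contact_force: [-0.3, 0.8, -1.2]
opening: 0.0535
```

>>> step_arm(
  moves=[0,-10,0,0,0,0,60,0,-25,0,0,0,0,60,0,-50,0,0,0,0,60,0,-90,0,0,0,0,60,0,-130,0,0,0,0,60,0,-160,0,0,0,0,60,0,-160,0,0,0,0,60,0,-160,0,0,0,0,60],
)

```text
clock: 20.9
eef_pos: [0.5853, -0.258, 0.2998]
eef_rot: [-89.9, 0.1, -134.9]
contact_force: [0.0, -0.6, -0.9]
opening: 0.0597
```

Run:
```python
from h import *
im,d,M,T=grab("scene"); cv2.imwrite("pics/s7.png",cv2.resize(im[110:330,90:330,::-1],None,fx=2.5,fy=2.5))
W=cloud(d,M,T); hsv=cv2.cvtColor(im,cv2.COLOR_RGB2HSV); H,S,V=[hsv[...,i].astype(int) for i in range(3)]
m=(H<15)&(S>150)&(V>60)&(np.hypot(W[...,0]-.585,W[...,1]+.258)<.05); P=W[m]; t=P[P[:,2]>P[:,2].max()-.006]
print("key top",len(P),t.mean(0).round(4),cv2.minAreaRect(t[:,:2].astype(np.float32))[0],P[:,2].max())
m=((H<8)|(H>172))&(S>120)&(np.hypot(W[...,0]-.585,W[...,1]+.258)<.04)&(W[...,2]<.07); print("lid",W[m].mean(0).round(4) if m.any() else None)
m=(np.hypot(W[...,0]-.585,W[...,1]+.258)<.035)&(W[...,2]>.045)&(W[...,2]<.06); P=W[m]; print("can top",len(P),cv2.minAreaRect(P[:,:2].astype(np.float32)),np.median(P[:,2]))
go([.585,-.258,.3],-135)
```

```text
key top 246 [ 0.5885 -0.2553  0.173 ] (0.5878788828849792, -0.2556021511554718) 0.17670242605385167
lid [ 0.5906 -0.2501  0.0497]
can top 236 ((0.5867984294891357, -0.2564249336719513), (0.04557621479034424, 0.04526891931891441), 86.32711029052734) 0.051719127257428166
move [-0.  -1.7  0.4] [ 0.06  0.1  -0.03] clk 20.95 pos [ 0.5847 -0.2577  0.2983] rot [-9.006e+01  3.000e-02 -1.349e+02] F [ 0.17 -0.33 -0.13] J [-23.9  17.8  86.2   0.   76.   20.9]
```

View pics/s7.png

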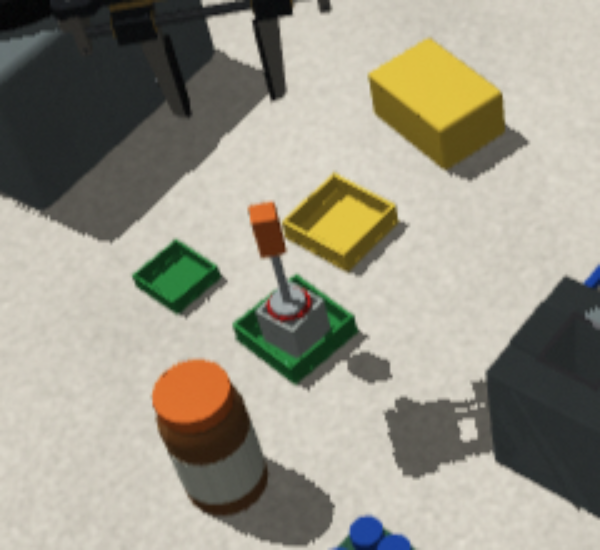

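Canister top 52 mm (48 + 4), handle top about 174 mm and directly over the canister's centre: flat, upright and released. I'm handing it in.

```bash
python3 -c "
from h import *
print(env.sign_off()); print(env.observe()['clock'])"
```

```text
the job is handed in; nothing more can be done
None
the job is handed in; nothing more can be done
```

The red canister is standing flat in the large green tray with the key upright in its lid and let go. I handed the job in at about 21 s; `sign_off` gave no verdict.

- **Retrieval:** I pulled the key from its stand and lined the T up with the slot seen by the wrist camera (−45°). It went in without touching the lid, so no feeling for the slot was needed. The collar then touched the lid with a rise of about 3 N. I turned the key 90°, lifted the canister, carried it over and set it down slowly. No reading between moves went above about 4 N.
- **Last checks (scene camera):**
  - The canister top is at 52 mm, as it should be for standing on the tray floor, and its centre is about 2 mm from the tray's.
  - The handle top is at about 174 mm, as expected with the collar resting on the lid, and within about 2 mm of straight above the canister.
  - The gripper is open about 12 cm above the key's handle, clear of everything.
  - A view taken during the carry showed the blue canister still in its well. I did not measure the bystanders again at the end, but nothing in the pictures looked disturbed.
- **Failed or disagreeing checks:** None failed. The two fixed cameras differed by up to about 4 mm on the tray's position, and a close wrist view fell between them.

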